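# Fit a brush maker's tools into their shadow-cut tray

## Robot

A 7-joint arm with a two-finger parallel gripper is mounted at the origin on the work surface. World frame = base frame: x ahead of the robot, y to its left, z up, the work surface at z = 0. Lengths are in m, angles in rad, forces in N, time in s.
With the tool pointing down it reaches from about 0.425 to 0.925 m from the base axis. Payload 6.8 kg.
Tool frame: the origin (TCP) lies at the very end of the fingers, on their centre line; the grasp point (between the pads) lies 19 mm behind it; y points along the fingers, x is the direction in which the jaws open and shut, and the axes are right-handed (so a half turn about y gives the same grasp; the last joint's range is limited). The gripper opens to 85 mm and grips with 20 to 120 N. Pads are 22 mm wide; open, the fingers measure 114 mm over their backs; the gripper's body (76 mm by 85 mm) begins 54 mm behind the grasp point. The pads swing forward as they close: fully open they stand 13 mm farther back than shut.
Start: joints at [-1.33, 0.477, 0.022, 1.555, -0.011, 1.109, -0.083], TCP at [0.231, 0.634, 0.231] pointing down, gripper open.
Joint ranges: [-2.96, 2.96], [-0.34, 2.1], [-1.41, 1.46], [0.24, 2.44], [-1.37, 4.51], [0.17, 1.92], [-2.96, 2.96]. Speed limits (rad/s): [2.39, 2.39, 3.14, 3.14, 3.14, 3.14, 3.14].

## Interface

Orientations are given as a rotation vector (axis times angle).
In Python, from bench import r, imaging gives the robot as it stands.
- The arm moves only by the shell command python3 -m jog 'ROWS' [FORCE]. ROWS is text: rows parted by semicolons, each of 7 numbers parted by spaces: the turn, a rotation vector about the tool's x, y, z in degrees, then the shift along the tool's x, y, z in mm, then the opening, from 0 (shut) to 1 (fully open). A call has exactly 5 rows; each row shifts and turns the commanded pose from where the row before left it, along the tool's axes as they then stand; what a row does not reach is not made up. A row lasts 1/12 s, in which the tool goes at most 41.7 mm and 7.16 degrees, less where a joint would pass 70% of its speed; a pose out of reach is approached as far as the arm can. A call with a gripper value outside its range is refused whole. The fingers move at their own pace and stop on an object; FORCE is the grip in N (left out, the last holds). Time passes only in rows, so rows that do not move let the fingers close, or fill a call up. It gives the time, the measured TCP pose, the force and the opening at its end, in the units of the state.
- r.get_obs(): the state, without advancing time (a new reading comes with each control period).
- imaging.grab_frame(name): name is "scene" or "top"; returns a dict with "color" (384x512x3 uint8, red, green, blue), "z_map" (384x512 float32, m along the optical axis (not along the pixel's ray), 0 where there is no reading), "fx", "fy", "cx", "cy" (pixels), "k1" (the pictures are not rectified: a ray, as slopes to the right and down, at radius r is drawn at 1 + k1 r^2 times it, then the intrinsics apply), "world_to_cam" (4x4, takes a point from world to camera coordinates). Camera axes: x right, y up, looking along -z (the intrinsics and any distortion apply to the point x, -y, -z); pixel columns grow to the right and rows downward; lengths in m; the calibration is good to about 2 mm. A picture is of the moment at which its call begins.
- r.hand_in(): hands the job in, once; it reports no verdict.
The state is a dict: "clock": time; "joints": joint angles; "qvel": joint speeds; "tau": joint torques, N m; "tcp_pos": TCP position; "orientation": TCP orientation; "contact_force": force on the tool from outside, world axes, zero at the start; "moment": the same for the moment, N m; "grip_width": finger opening in m.
Only numpy, scipy, OpenCV 4.12 (cv2) and the standard library are available. Lean on these libraries where they do the work, as an engineer would, in place of code of your own. Each camera call takes 0.05 s, during which the arm holds its last target.

## Task

Put the brush maker's two tools away in the cut-out wooden tray: the T-shaped wooden tamper in the T-shaped well and the small brass ring in the round well, each lying flat on the floor of its well. The L-shaped block, the big brass ring and the ink dish belong elsewhere: leave them where they are.

Things in the scene. Friction and masses are not known exactly. Their poses are not given: they have to be found in the camera images.
- tamper_mid (a point): Loose T-shaped tamper of pale wood lying flat on the table, 32 mm high, about 80 g. This point is the centre of its outline, half-way up (16 mm above its underside). Its crossbar, 30 mm (x) by 80 mm (y), lies towards its -x, from x = -60 to -30 mm; its handle, 22 mm wide (y), runs along the middle from x = -30 to +60 mm. Its centre of mass is at x = -18 mm. z is up.
- gauge_mid (a point): Loose small plain brass ring (a hair gauge) standing with its bore upright, outer diameter 44 mm, bore 26 mm, 36 mm high, about 250 g. This point is on its axis, half-way up (18 mm above its underside). z is along its axis.
- t_well (a point): The T-shaped well of the tray: centre of its outline, on the well's floor. The tray is fixed to the table, wooden, 170 mm (x) by 212 mm (y) and 20 mm high; its wells are 14 mm deep with a blue floor 6 mm above the table. The crossbar part of the well, 48 mm (x) by 98 mm (y), lies towards -x, from x = -69 to -21 mm; the handle part, 40 mm wide (y), runs from x = -21 to +69 mm: 9 mm of play all round the tamper, when its x axis points the same way as this one. z is up.
- round_well (a point): The round well in the same tray, 64 mm in diameter, 14 mm deep: centre of the well's floor, 6 mm above the table (101 mm from t_well, towards -y of the tray). 10 mm of play all round the small ring. Axes as t_well.
- square_mid (a point): Bystander: a loose L-shaped block of the same pale wood, 120 by 80 mm and 32 mm high, that fits no well; centre of its outline, half-way up. Crossbar as the tamper's, handle 22 mm wide along its +y edge.
- big_gauge_mid (a point): Bystander: a loose big brass ring, outer diameter 76 mm, 36 mm high, too big for the round well; on its axis, half-way up.
- ink_dish: Bystander: a loose low blue ceramic dish, 90 mm in diameter and 28 mm high, beyond the tray; origin at the centre of its underside.
Things that resemble listed ones, but are neither listed nor needed, are in the scene too. Leave any green or orange look-alike of the part that bears tamper_mid alone.

How it is judged:
At the end, for the whole second after the job is handed in: Both at rest, flat (within 6 degrees) in their wells: the tamper within 18 mm and 17 degrees of the T-shaped well, its centre under 20 mm above the well floor; the small ring within 14 mm of the round well, its centre under 22 mm above the floor (horizontal distance between tamper_mid and t_well below 0.018 m and z of tamper_mid in the frame of t_well below 0.02 m and angle between the x axis of tamper_mid and the x axis of t_well, either way round below 0.3 rad and angle between the z axis of tamper_mid and the z axis of t_well, either way round below 0.1 rad and horizontal distance between gauge_mid and round_well below 0.014 m and z of gauge_mid in the frame of round_well below 0.022 m and angle between the z axis of gauge_mid and the z axis of round_well, either way round below 0.1 rad and linear speed of each of tamper, gauge below 0.02 m/s); the robot touches nothing.
It fails at once if the L-shaped block is moved by more than 30 mm (distance of square_mid from where it was at the start of the episode above 0.03 m).
It fails at once if the big ring is moved by more than 30 mm (distance of big_gauge_mid from where it was at the start of the episode above 0.03 m).
It fails at once if the ink dish is moved by more than 30 mm (distance of ink_dish from where it was at the start of the episode above 0.03 m).
It also fails if it takes over 58 s, if anything falls off the work surface, if the arm or the gripper's body presses on something with over 40 N, if the wrist force passes 120 N, or if a joint passes its speed limit or range.

## Working session

There is one attempt and no reset: what is moved stays moved. The work goes in short steps, Python scripts to look and compute and a shell command to move; the robot and the scene stay as the last step left them, time stands still between calls to the robot, and variables do not carry over. Pictures are saved under pics/ and viewed, and the job is handed in when it is done.

```bash
ls; mkdir -p pics; cat > h.py <<'E'
import numpy as np, cv2
from bench import r, imaging
def save(f,n,crop=None,s=1):
    im=f["color"][...,::-1]
    if crop: a,b,c,d=crop; im=im[b:d,a:c]
    im=cv2.resize(im,None,fx=s,fy=s,interpolation=cv2.INTER_CUBIC)
    cv2.imwrite("pics/"+n,im)
def rays(f,px):
    px=np.asarray(px,float).reshape(-1,2)
    d=np.c_[(px[:,0]-f["cx"])/f["fx"],(px[:,1]-f["cy"])/f["fy"]]
    u=d.copy()
    for _ in range(20): u=d/(1+f["k1"]*(u**2).sum(1,keepdims=True))
    M=np.linalg.inv(f["world_to_cam"])
    D=np.c_[u[:,0],-u[:,1],-np.ones(len(u))]@M[:3,:3].T
    return M[:3,3],D
def plane(f,px,z):
    o,D=rays(f,px); return o+D*((z-o[2])/D[:,2])[:,None]
def depth(f,px):
    px=np.asarray(px).reshape(-1,2); o,D=rays(f,px)
    return o+D*f["z_map"][px[:,1].astype(int),px[:,0].astype(int)][:,None]
def cloud(f):
    v,u=np.mgrid[:384,:512]; p=depth(f,np.c_[u.ravel(),v.ravel()]).reshape(384,512,3)
    p[f["z_map"]==0]=np.nan
    return p
E
python3 - <<'E'
from h import *
o=r.get_obs(); print(o)
for n in("scene","top"):
    f=imaging.grab_frame(n); save(f,n+"0.png",s=1.5); print(n,f["fx"],f["k1"],np.linalg.inv(f["world_to_cam"])[:3,3])
E
```

```text
pics
{'clock': 0.0, 'joints': array([-1.33010919,  0.47776717,  0.02236588,  1.55648438, -0.01151076,
        1.10931388, -0.08309955]), 'qvel': array([ 0.00070942, -0.00156756, -0.00021005, -0.00085391,  0.00140688,
        0.00019519, -0.0002473 ]), 'tau': array([-1.85163117e-03, -5.96444213e+01,  1.60719831e+00, -2.81203634e+01,
        1.24243877e-02,  9.26003850e-03, -8.70439806e-06]), 'tcp_pos': array([0.2305056 , 0.63377074, 0.23033441]), 'orientation': array([-1.3554585 , -0.94752093,  0.94987994]), 'contact_force': array([ 0.17604869,  0.12280923, -0.77993027]), 'moment': array([ 0.00502391, -0.03171158, -0.02407714]), 'grip_width': 0.08600204106135188}
scene 404.91377844676214 -0.12049660837384364 [ 1.19181947 -0.39201593  0.88124874]
top 383.0456096332186 -0.032968647047456945 [ 0.37292662 -0.05031262  0.97266166]
```

View pics/scene0.png

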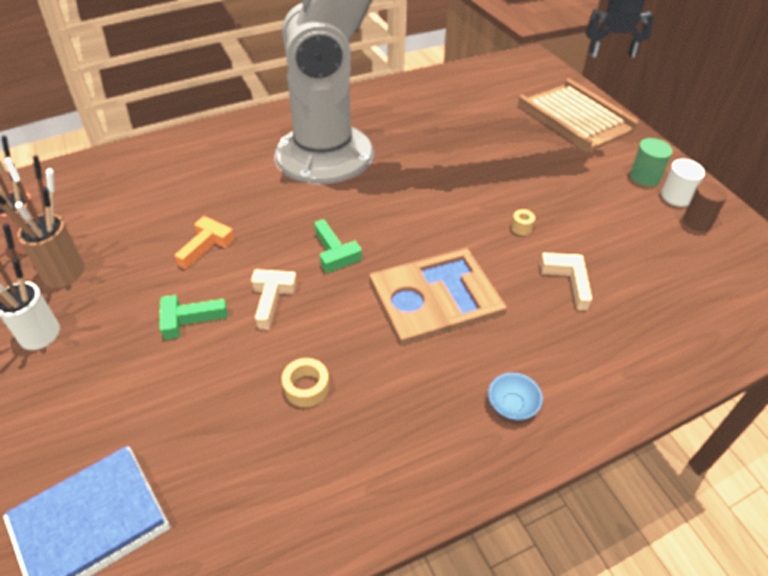

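View pics/top0.png

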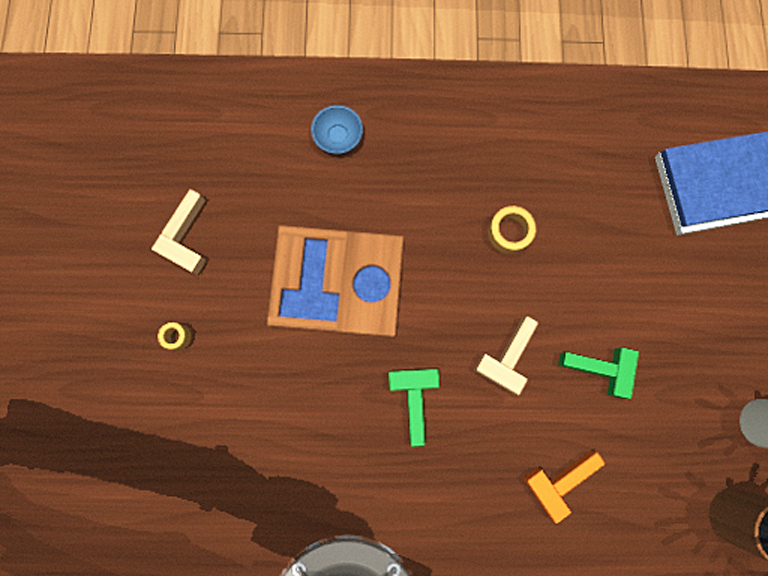

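The pale tamper is the T at (508,356) in the enlarged top view, next to the two green Ts and one orange T. The pale L at (180,232) is the bystander. Small ring at (172,336), big ring at (513,228), dish at (337,130), tray at (336,281) with the round well at (371,284).

```bash
cat > meas.py <<'E'
from h import *
from scipy.spatial.transform import Rotation as R
def measure(f):
    hsv=cv2.cvtColor(f["color"],cv2.COLOR_RGB2HSV); P=cloud(f); out={}
    H,S,V=[hsv[...,i].astype(int) for i in range(3)]
    pale=((S<95)&(V>185)&(H>10)&(H<35)); brass=((S>=95)&(V>150)&(H>20)&(H<33))
    blue=((H>100)&(H<125)&(S>90))
    for nm,m in(("pale",pale),("brass",brass),("blue",blue)):
        m=m.astype(np.uint8)
        n,l,st,c=cv2.connectedComponentsWithStats(m)
        for i in range(1,n):
            if 80<st[i,4]<8000:
                q=P[l==i]; yield nm,st[i,4],c[i],l==i,np.nanmedian(q,0)
E
python3 - <<'E'
from meas import *
f=imaging.grab_frame("top")
for nm,a,c,m,p in measure(f): print(nm,a,c.round(1),p.round(4))
save(f,"cropT.png",(300,190,440,350),4)
save(f,"cropR.png",(95,110,275,240),4)
E
```

```text
pale 601 [118.3 157.2] [0.5885 0.2927 0.0324]
pale 660 [339.4 240. ] [ 0.3936 -0.2626  0.0322]
brass 304 [341.9 151.8] [ 0.6217 -0.2706  0.0363]
brass 133 [113.8 223.4] [0.4345 0.2912 0.0365]
blue 840 [224.4  86. ] [0.8044 0.035  0.0151]
blue 3430 [479.  118.5] [ 0.721  -0.6361  0.0377]
blue 1191 [206.8 191.7] [0.5087 0.07   0.0071]
blue 453 [247.5 188.8] [ 0.5286 -0.0318  0.007 ]
```

View pics/cropT.png

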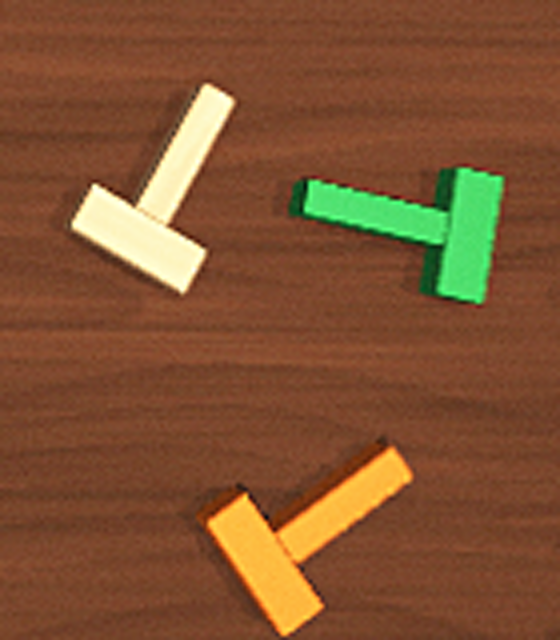

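View pics/cropR.png

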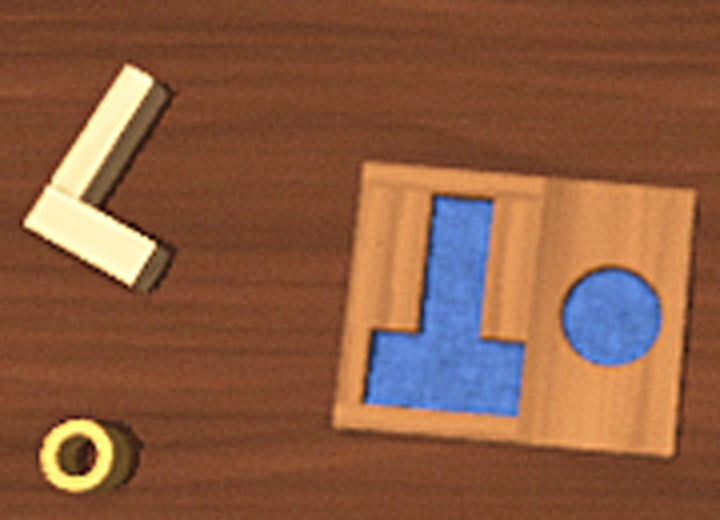

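```bash
cat >> meas.py <<'E'
def rect(xy):
    (c,s,a)=cv2.minAreaRect((xy*1000).astype(np.float32)); b=cv2.boxPoints((c,s,a))
    e=[b[1]-b[0],b[2]-b[1]]; L=max(e,key=np.linalg.norm); 
    return np.array(c)/1000, sorted(np.round(s,1)), np.degrees(np.arctan2(L[1],L[0]))
def tposes(f,only=None):
    T={}
    for nm,a,c,m,p in measure(f):
        if nm=="pale" and abs(a-640)<200:
            v,u=np.nonzero(m); zt=p[2]
            q=plane(f,np.c_[u,v],zt)[:,:2]
            cc,s,ang=rect(q); com=q.mean(0)
            d=np.array([np.cos(np.radians(ang)),np.sin(np.radians(ang))])
            if (com-cc)@d>0: d=-d     # com lies toward -x
            T[nm+str(len(T))]=(cc,s,np.degrees(np.arctan2(d[1],d[0])),com,(com-cc)@d, (com-cc)@np.array([-d[1],d[0]]))
        if nm=="brass":
            v,u=np.nonzero(m); q=plane(f,np.c_[u,v],.036)[:,:2]
            cc,rr=cv2.minEnclosingCircle((q*1000).astype(np.float32)); T[nm+str(len(T))]=(np.array(cc)/1000,rr,p[2])
    return T
E
python3 - <<'E'
from meas import *
for n in("top","scene"):
    f=imaging.grab_frame(n); print(n)
    for k,v in tposes(f).items(): print(k,[np.round(x,4) for x in v])
    if n=="top":
        hsv=cv2.cvtColor(f["color"],cv2.COLOR_RGB2HSV); P=cloud(f)
        reg=(P[...,2]>.013)&(P[...,2]<.026)&(abs(P[...,0]-.52)<.15)&(abs(P[...,1]-.03)<.17)
        l=cv2.connectedComponentsWithStats(reg.astype(np.uint8)); i=1+np.argmax(l[2][1:,4]); m=l[1]==i
        v,u=np.nonzero(m); print("tray",rect(plane(f,np.c_[u,v],.02)[:,:2]),np.median(P[m][:,2]))
    for nm,a,c,m,p in measure(f):
        if nm=="blue":
            v,u=np.nonzero(m); print(p.round(3),a,rect(plane(f,np.c_[u,v],.006)[:,:2]))
print(R.from_rotvec(r.get_obs()["orientation"]).as_matrix().round(3))
E
```

```text
top
pale0 [array([0.6119, 0.2729]), array([ 77.2, 116.8]), np.float32(-28.1454), array([0.6009, 0.2928]), np.float64(-0.0192), np.float64(0.0123)]
pale1 [array([ 0.4178, -0.2685]), array([ 78.4, 117.9]), np.float32(-29.8683), array([ 0.4012, -0.2593]), np.float64(-0.0189), np.float64(-0.0003)]
brass2 [array([ 0.6236, -0.2701]), np.float64(37.0152), np.float64(0.0362)]
brass3 [array([0.4349, 0.2904]), np.float64(20.9829), np.float64(0.0368)]
tray (array([0.53296057, 0.02819853]), [np.float64(171.1), np.float64(210.0)], np.float32(85.73336)) 0.020588858038137814
[0.804 0.035 0.015] 842 (array([0.80744318, 0.03462741]), [np.float64(85.7), np.float64(88.3)], np.float32(-88.8068))
[ 0.721 -0.637  0.038] 3426 (array([ 0.73165552, -0.66780475]), [np.float64(146.4), np.float64(210.9)], np.float32(-78.95967))
[0.509 0.07  0.007] 1193 (array([0.53693237, 0.07037469]), [np.float64(95.8), np.float64(136.5)], np.float32(-4.145935))
[ 0.529 -0.031  0.007] 454 (array([ 0.53006787, -0.03176727]), [np.float64(58.8), np.float64(59.5)], np.float32(0.7552776))
scene
pale0 [array([-1.7336,  1.2105]), arr
[... 342 characters left out ...]
([ 0.4073, -0.2648]), np.float64(-0.0167), np.float64(0.0002)]
brass3 [array([ 0.2154, -0.3533]), np.float64(62.9969), np.float64(0.0332)]
[0.501 0.073 0.006] 382 (array([0.52802356, 0.07323239]), [np.float64(85.3), np.float64(120.5)], np.float32(-3.8741753))
[ 0.52  -0.03   0.006] 164 (array([ 0.52086188, -0.02899297]), [np.float64(38.0), np.float64(54.5)], np.float32(65.37123))
[0.804 0.051 0.021] 245 (array([0.79105237, 0.04208662]), [np.float64(80.3), np.float64(81.1)], np.float32(64.57598))
[ 0.728 -0.655  0.039] 4780 (array([ 0.70809265, -0.66473499]), [np.float64(149.2), np.float64(202.9)], np.float32(-78.54126))
[[ 0.342 -0.    -0.94 ]
 [ 0.94  -0.001  0.342]
 [-0.001 -1.    -0.   ]]
```

Sizes check out: tamper 78x118 mm at z 32, small ring radius 21 mm, tray 171x210 mm, and the wells are 101 mm apart. That gives tamper (0.418,-0.2685) at yaw -29.9°, t_well (0.537,0.070) at yaw -4.2°, round_well (0.529,-0.031) and ring (0.435,0.2905). I'll do the ring first.

```bash
cat > go.py <<'E'
import sys
from meas import *
# args: x y z jawdeg (mm): shift in current tool axes, and turn about tool y after
o=r.get_obs(); M=R.from_rotvec(o["orientation"]).as_matrix()
t=np.array(list(map(float,sys.argv[1:4])))/1000
d=M.T@(t-o["tcp_pos"])*1000
a=np.degrees(np.arctan2(M[1,0],M[0,0]))
s="clock %.2f tcp %s jaw %.1f tilt %.2f | shift %s |len %.0f F %s w %.4f"%(o["clock"],(o["tcp_pos"]*1000).round(1),a,np.degrees(np.arccos(-M[2,1])),d.round(1),np.linalg.norm(d),o["contact_force"].round(1),o["grip_width"])
if len(sys.argv)>4: s+=" turn_y %.1f"%(-((float(sys.argv[4])-a+90)%180-90))
print(s,"q",o["joints"].round(2))
E
python3 -m jog '0 0 0 -25 0 -31 1;0 0 0 -25 0 -31 1;0 0 0 -25 0 -31 1;0 0 0 -25 0 -31 1;0 0 0 -25 0 -31 1'
python3 -m jog '0 0 0 -25 0 -31 1;0 0 0 -25 0 -31 1;0 0 0 -25 0 -31 1;0 0 0 -25 0 -31 1;0 0 0 -12 0 -15 1'
python3 go.py 434.5 290.5 90
```

```text
clock: 0.67
tcp_pos: [0.3343, 0.4621, 0.2313]
orientation: [-1.354, -0.949, 0.949]
contact_force: [0.5, 0.4, -0.4]
grip_width: 0.0855
clock: 1.08
tcp_pos: [0.4287, 0.3058, 0.2315]
orientation: [-1.358, -0.944, 0.944]
contact_force: [1.2, -0.2, 0.0]
grip_width: 0.0853
clock 1.08 tcp [428.7 305.8 231.5] jaw 69.7 tilt 0.11 | shift [-12.1 141.5 -10.5] |len 142 F [ 1.2 -0.2  0. ] w 0.0853 q [-0.87  0.23  0.15  1.92 -0.04  1.    0.52]
```

```bash

python3 -m jog '0 0 0 -7 30 -9 1;0 0 0 0 35 0 1;0 0 0 0 35 0 1;0 0 0 0 30 0 1;0 0 0 0 0 0 1'
python3 go.py 434.5 290.5 14
```

```text
clock: 1.5
tcp_pos: [0.4288, 0.2989, 0.0963]
orientation: [-1.355, -0.941, 0.957]
contact_force: [-1.5, -1.0, -0.0]
grip_width: 0.0856
clock 1.50 tcp [428.8 298.9  96.3] jaw 70.0 tilt 0.56 | shift [-5.2 82.3 -8.6] |len 83 F [-1.5 -1.  -0. ] w 0.0856 q [-0.83  0.41  0.13  2.03 -0.08  0.71  0.57]
```

```bash

python3 -m jog '0 0 0 -5 20 -9 1;0 0 0 0 20 0 1;0 0 0 0 0 0 1;0 0 0 0 0 0 1;0 0 0 0 0 0 1'
python3 go.py 434.5 290.5 14
python3 - <<'E'
from h import *
save(imaging.grab_frame("top"),"a1.png",(50,130,250,280),4)
save(imaging.grab_frame("scene"),"a2.png",(280,80,430,200),5)
E
```

```text
clock: 1.92
tcp_pos: [0.4395, 0.2947, 0.063]
orientation: [-1.354, -0.95, 0.947]
contact_force: [-0.0, -0.1, 0.1]
grip_width: 0.0853
clock 1.92 tcp [439.5 294.7  63. ] jaw 70.0 tilt 0.12 | shift [-5.8 49.   3.3] |len 49 F [-0.  -0.1  0.1] w 0.0853 q [-0.81  0.47  0.12  2.05 -0.09  0.63  0.6 ]
```

View pics/a1.png

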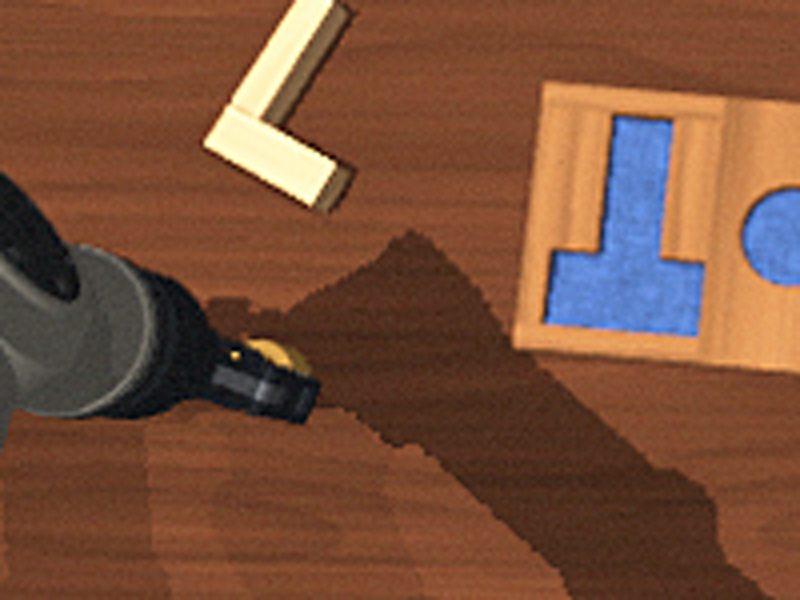

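View pics/a2.png

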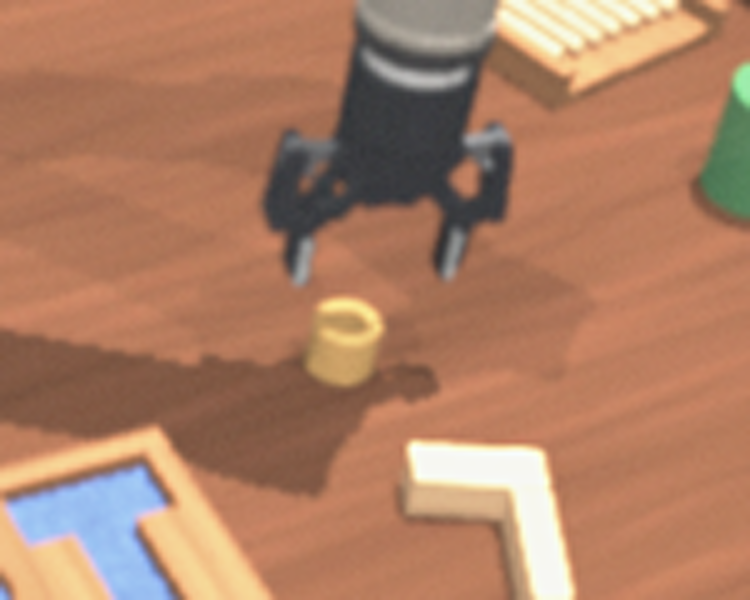

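Images: jaws straddle the ring, which is at about (345,340) in the scene crop and centred within a few mm. Descending and gripping.

```bash

python3 -m jog '0 0 0 -6 15 3 1;0 0 0 0 20 0 1;0 0 0 0 15 0 1;0 0 0 0 0 0 1;0 0 0 0 0 0 1'
python3 go.py 434.5 290.5 14
python3 -m jog '0 0 0 0 0 0 0.3;0 0 0 0 0 0 0;0 0 0 0 0 0 0;0 0 0 0 0 0 0;0 0 0 0 0 0 0' 60
python3 -m jog '0 0 0 0 0 0 0;0 0 0 0 0 0 0;0 0 0 0 0 0 0;0 0 0 0 0 0 0;0 0 0 0 0 0 0'
python3 go.py 529 -31 100
```

```text
clock: 2.43
tcp_pos: [0.434, 0.2893, 0.0118]
orientation: [-1.354, -0.949, 0.949]
contact_force: [-0.1, -0.7, 1.0]
grip_width: 0.0851
clock 2.43 tcp [434.  289.3  11.8] jaw 70.0 tilt 0.01 | shift [ 1.3 -2.2 -0.1] |len 3 F [-0.1 -0.7  1. ] w 0.0851 q [-0.79  0.55  0.1   2.08 -0.11  0.52  0.62]
clock: 2.85
tcp_pos: [0.4346, 0.2897, 0.0127]
orientation: [-1.354, -0.95, 0.947]
contact_force: [-1.6, -1.8, 10.8]
grip_width: 0.0426
clock: 3.27
tcp_pos: [0.4345, 0.2897, 0.0127]
orientation: [-1.354, -0.95, 0.947]
contact_force: [-1.3, -1.3, 10.0]
grip_width: 0.0423
clock 3.27 tcp [434.5 289.7  12.7] jaw 70.0 tilt 0.10 | shift [-268.9  -87.6 -198.5] |len 346 F [-1.3 -1.3 10. ] w 0.0423 q [-0.79  0.55  0.1   2.08 -0.11  0.52  0.62]
```

```bash

python3 -m jog '0 0 0 0 -20 0 0;0 0 0 0 -30 0 0;0 0 0 0 -38 0 0;0 0 0 -27 0 -20 0;0 0 0 -27 0 -20 0'
python3 -m jog '0 0 0 -27 0 -20 0;0 0 0 -27 0 -20 0;0 0 0 -27 0 -20 0;0 0 0 -27 0 -20 0;0 0 0 -27 0 -20 0'
python3 -m jog '0 0 0 -27 0 -20 0;0 0 0 -27 0 -20 0;0 0 0 -26 0 -18 0;0 0 0 0 0 0 0;0 0 0 0 0 0 0'
python3 go.py 529 -31 100
python3 - <<'E'
from h import *
save(imaging.grab_frame("top"),"b1.png",(150,110,350,260),4)
save(imaging.grab_frame("scene"),"b2.png",(220,100,370,240),4)
E
```

```text
clock: 3.68
tcp_pos: [0.4542, 0.2272, 0.1019]
orientation: [-1.351, -0.958, 0.947]
contact_force: [1.1, -0.6, -3.4]
grip_width: 0.0423
clock: 4.1
tcp_pos: [0.5008, 0.062, 0.0995]
orientation: [-1.354, -0.949, 0.949]
contact_force: [1.1, -0.1, -2.4]
grip_width: 0.0422
clock: 4.52
tcp_pos: [0.5279, -0.0339, 0.0994]
orientation: [-1.357, -0.945, 0.945]
contact_force: [-1.0, 0.8, -2.6]
grip_width: 0.0422
clock 4.52 tcp [527.9 -33.9  99.4] jaw 69.7 tilt 0.04 | shift [ 3.1 -0.6  0. ] |len 3 F [-1.   0.8 -2.6] w 0.0422 q [-0.22  0.42  0.2   2.03 -0.12  0.71  1.28]
```

View pics/b1.png

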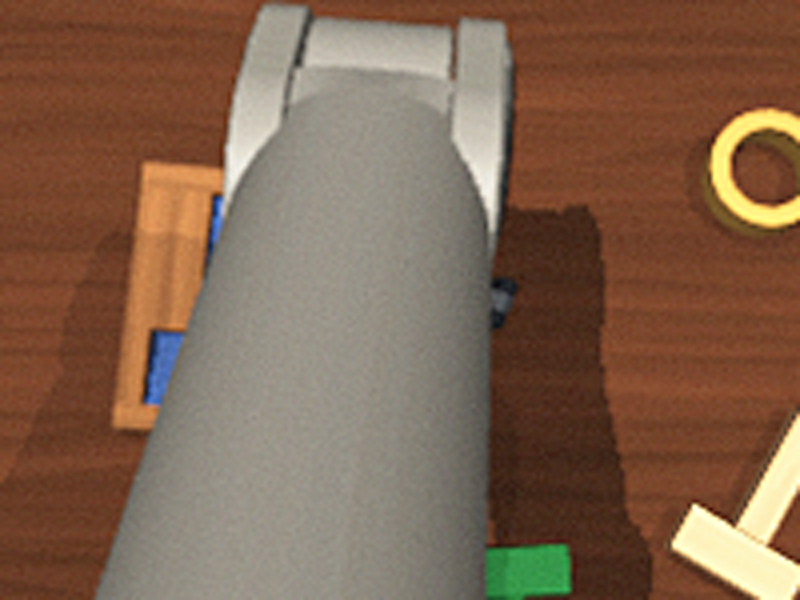

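View pics/b2.png

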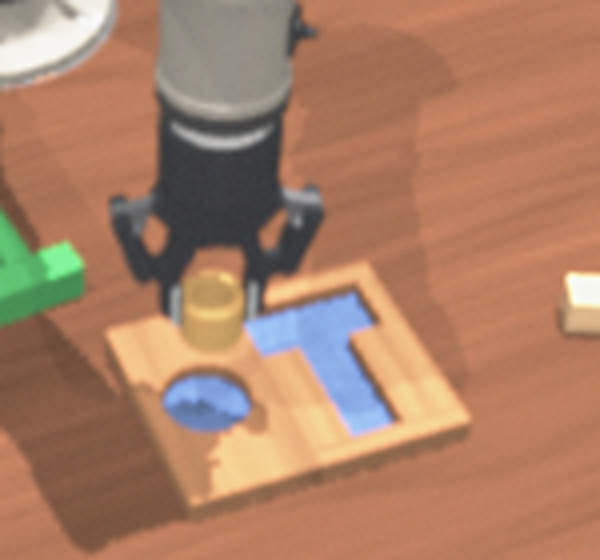

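The scene crop shows the ring held upright between the fingers at (212,310), above the round well at (207,400). Lowering.

```bash

python3 -m jog '0 0 0 3 15 0 0;0 0 0 0 20 0 0;0 0 0 0 20 0 0;0 0 0 0 0 0 0;0 0 0 0 0 0 0'
python3 go.py 529 -31 22
python3 - <<'E'
from h import *
save(imaging.grab_frame("scene"),"b3.png",(220,100,370,240),4)
E
```

```text
clock: 5.03
tcp_pos: [0.528, -0.0271, 0.0437]
orientation: [-1.352, -0.948, 0.952]
contact_force: [-0.5, 0.6, -2.6]
grip_width: 0.0424
clock 5.03 tcp [528.  -27.1  43.7] jaw 70.1 tilt 0.16 | shift [-3.3 21.7 -2.4] |len 22 F [-0.5  0.6 -2.6] w 0.0424 q [-0.21  0.51  0.17  2.05 -0.15  0.59  1.3 ]
```

View pics/b3.png

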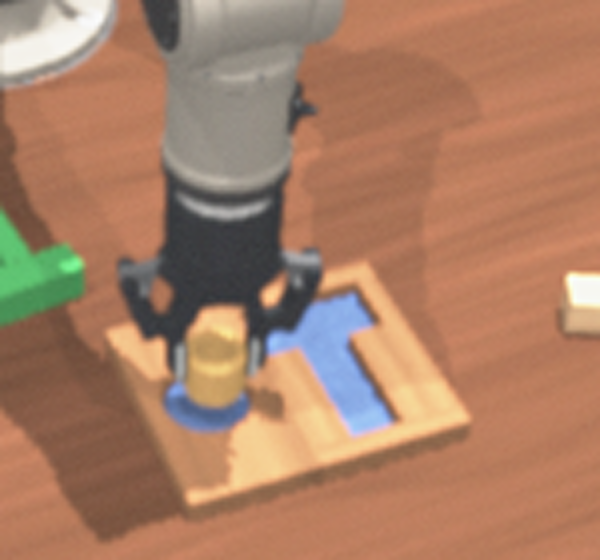

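Ring at (217,370) sits a few mm towards the T side of the well, matching the measured -3 mm correction.

```bash

python3 -m jog '0 0 0 -3.5 0 -2 0;0 0 0 0 10 0 0;0 0 0 0 8 0 0;0 0 0 0 2 0 0;0 0 0 0 0 0 0'
python3 go.py 529 -31 21
```

```text
clock: 5.5
tcp_pos: [0.529, -0.0325, 0.0234]
orientation: [-1.353, -0.947, 0.95]
contact_force: [0.2, -0.3, -2.5]
grip_width: 0.0422
clock 5.50 tcp [529.  -32.5  23.4] jaw 70.0 tilt 0.10 | shift [1.4 2.4 0.5] |len 3 F [ 0.2 -0.3 -2.5] w 0.0422 q [-0.19  0.55  0.16  2.06 -0.16  0.55  1.31]
```

```bash

python3 -m jog '0 0 0 1.5 2 0 0;0 0 0 0 1 0 0;0 0 0 0 0 0 0;0 0 0 0 0 0 0;0 0 0 0 0 0 0'
python3 -m jog '0 0 0 0 0 0 0.58;0 0 0 0 0 0 0.62;0 0 0 0 0 0 0.65;0 0 0 0 0 0 0.7;0 0 0 0 0 0 0.7'
python3 go.py 529 -31 21
```

```text
clock: 5.92
tcp_pos: [0.5304, -0.0311, 0.0214]
orientation: [-1.354, -0.949, 0.948]
contact_force: [-0.2, -0.4, -3.1]
grip_width: 0.0426
clock: 6.33
tcp_pos: [0.5305, -0.0311, 0.0215]
orientation: [-1.354, -0.949, 0.948]
contact_force: [-0.4, -0.5, 0.8]
grip_width: 0.0596
clock 6.33 tcp [530.5 -31.1  21.5] jaw 70.0 tilt 0.02 | shift [-0.4  0.5  1.4] |len 2 F [-0.4 -0.5  0.8] w 0.0596 q [-0.19  0.55  0.16  2.06 -0.16  0.55  1.31]
```

```bash

python3 -m jog '0 0 0 0 -20 0 0.7;0 0 0 0 -30 0 0.8;0 0 0 0 -35 0 1;0 5 0 0 0 0 1;0 5 0 0 0 0 1'
python3 go.py 403 -260 110 60.1
```

```text
clock: 6.75
tcp_pos: [0.532, -0.0311, 0.1087]
orientation: [-1.415, -0.817, 0.809]
contact_force: [-0.4, 0.7, -0.8]
grip_width: 0.0856
clock 6.75 tcp [532.  -31.1 108.7] jaw 59.8 tilt 0.29 | shift [-262.7   -2.1   -3.7] |len 263 F [-0.4  0.7 -0.8] w 0.0856 turn_y -0.3 q [-0.26  0.41  0.25  2.02 -0.15  0.73  1.13]
```

```bash

python3 -m jog '0 0 0 -38 0 0 1;0 0 0 -38 0 0 1;0 0 0 -38 0 0 1;0 0 0 -38 0 0 1;0 0 0 -38 0 0 1'
python3 -m jog '0 0 0 -38 0 0 1;0 0 0 -35 0 -4 1;0 0 0 0 0 0 1;0 0 0 0 0 0 1;0 0 0 0 0 0 1'
python3 go.py 403 -260 13 60.1
python3 - <<'E'
from meas import *
f=imaging.grab_frame("top"); save(f,"c1.png",s=1.5)
for k,v in tposes(f).items(): print(k,[np.round(x,4) for x in v])
save(imaging.grab_frame("scene"),"c2.png",s=1.5)
E
```

```text
clock: 7.17
tcp_pos: [0.4343, -0.1969, 0.1065]
orientation: [-1.412, -0.816, 0.816]
contact_force: [0.6, -0.7, 0.1]
grip_width: 0.0856
clock: 7.58
tcp_pos: [0.4026, -0.2605, 0.1063]
orientation: [-1.412, -0.816, 0.815]
contact_force: [0.1, 0.9, -0.0]
grip_width: 0.0854
clock 7.58 tcp [ 402.6 -260.5  106.3] jaw 60.0 tilt 0.03 | shift [ 0.6 93.3 -0.1] |len 93 F [ 0.1  0.9 -0. ] w 0.0854 turn_y -0.1 q [ 0.19  0.34  0.31  2.14 -0.16  0.68  1.65]
pale0 [array([0.6122, 0.2726]), array([ 77.5, 117.6]), np.float32(-28.1454), array([0.6009, 0.2928]), np.float64(-0.0195), np.float64(0.0125)]
pale1 [array([0.0949, 0.0132]), array([ 37.9, 125.2]), np.float32(-77.947), array([0.0948, 0.0173]), np.float64(-0.0041), np.float64(0.0008)]
brass2 [array([ 0.6236, -0.2701]), np.float64(37.0152), np.float64(0.0365)]
brass3 [array([ 0.531, -0.031]), np.float64(21.1132), np.float64(0.0426)]
```

View pics/c1.png

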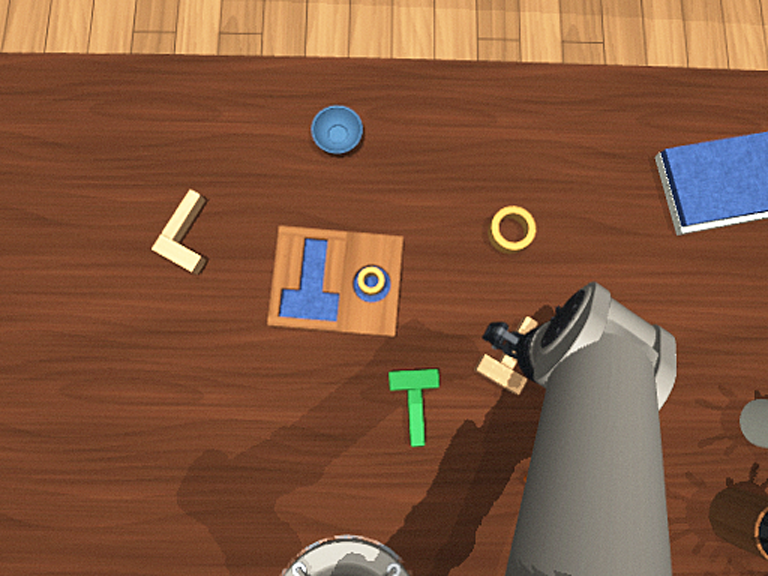

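View pics/c2.png

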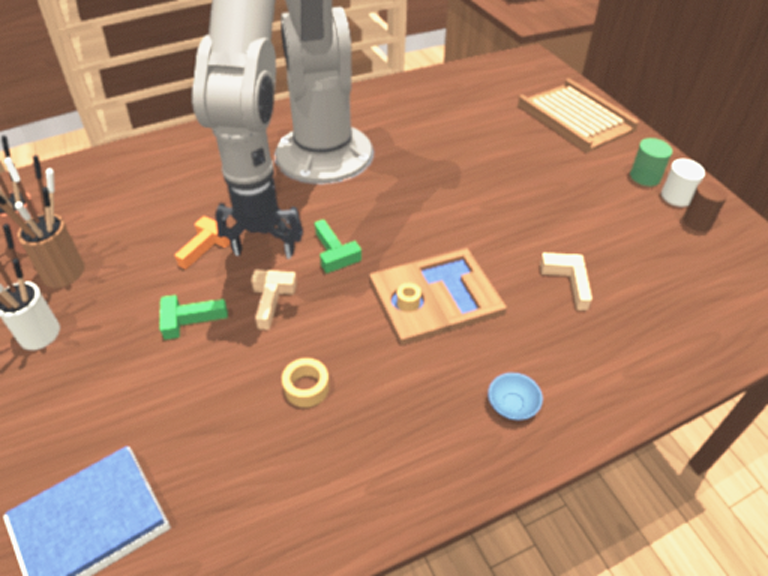

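Ring seated: top at z 42.6 mm (42 expected), centre (0.531,-0.031), about 2 mm off the well. The gripper is over the tamper; I'll grasp at x ≈ -13 mm on the handle to keep the fingers clear of the crossbar.

```bash

python3 go.py 406.5 -262 13 60.1
python3 -m jog '0 0 0 0.5 20 -4 1;0 0 0 0 25 0 1;0 0 0 0 20 0 1;0 0 0 0 0 0 1;0 0 0 0 0 0 1'
python3 go.py 406.5 -262 13 60.1
```

```text
clock 7.68 tcp [ 403.1 -259.5  106.2] jaw 60.2 tilt 0.04 | shift [-0.5 93.2 -4.2] |len 93 F [-0.2  0.6  0.4] w 0.0852 turn_y 0.1 q [ 0.18  0.34  0.31  2.14 -0.16  0.68  1.65]
clock: 8.1
tcp_pos: [0.4059, -0.2611, 0.0407]
orientation: [-1.409, -0.816, 0.818]
contact_force: [-0.2, 0.5, -0.5]
grip_width: 0.0854
clock 8.10 tcp [ 405.9 -261.1   40.7] jaw 60.1 tilt 0.15 | shift [-0.5 27.7 -1.1] |len 28 F [-0.2  0.5 -0.5] w 0.0854 turn_y 0.0 q [ 0.23  0.47  0.26  2.16 -0.23  0.54  1.71]
```

```bash

python3 -m jog '0 0 0 -0.5 15 -1 1;0 0 0 0 13 0 1;0 0 0 0 0 0 1;0 0 0 0 0 0 0.8;0 0 0 0 0 0 0.6' 50
python3 go.py 406.5 -262 13 60.1
python3 -m jog '0 0 0 0 0 0 0.4;0 0 0 0 0 0 0.2;0 0 0 0 0 0 0;0 0 0 0 0 0 0;0 0 0 0 0 0 0' 50
python3 -m jog '0 0 0 0 0 0 0;0 0 0 0 0 0 0;0 0 0 0 0 0 0;0 0 0 0 0 0 0;0 0 0 0 0 0 0'
python3 go.py 406.5 -262 13 60.1
```

```text
clock: 8.52
tcp_pos: [0.4075, -0.2636, 0.0145]
orientation: [-1.414, -0.817, 0.815]
contact_force: [0.7, -0.6, 0.5]
grip_width: 0.0638
clock 8.52 tcp [ 407.5 -263.6   14.5] jaw 60.0 tilt 0.10 | shift [0.9 1.5 1.6] |len 2 F [ 0.7 -0.6  0.5] w 0.0638 turn_y -0.1 q [ 0.26  0.52  0.23  2.17 -0.25  0.48  1.73]
clock: 8.93
tcp_pos: [0.4071, -0.2636, 0.014]
orientation: [-1.413, -0.816, 0.815]
contact_force: [-0.8, 1.4, 6.3]
grip_width: 0.0207
clock: 9.35
tcp_pos: [0.4071, -0.2636, 0.014]
orientation: [-1.413, -0.816, 0.815]
contact_force: [-0.9, 1.3, 6.2]
grip_width: 0.0214
clock 9.35 tcp [ 407.1 -263.6   14. ] jaw 60.0 tilt 0.06 | shift [1.1 1.  1.3] |len 2 F [-0.9  1.3  6.2] w 0.0214 turn_y -0.1 q [ 0.26  0.52  0.23  2.17 -0.25  0.48  1.73]
```

```bash

python3 -m jog '0 0 0 0 -15 0 0;0 0 0 0 -30 0 0;0 0 0 0 -35 0 0;0 -6.5 0 0 0 0 0;0 -6.5 0 0 0 0 0'
python3 -m jog '0 -6.5 0 0 0 0 0;0 -6.2 0 0 0 0 0;0 0 0 0 0 0 0;0 0 0 0 0 0 0;0 0 0 0 0 0 0'
python3 go.py 525.3 70.9 100 85.8
```

```text
clock: 9.77
tcp_pos: [0.4081, -0.264, 0.0955]
orientation: [-1.337, -0.994, 0.991]
contact_force: [-0.2, 0.7, -0.5]
grip_width: 0.0208
clock: 10.18
tcp_pos: [0.4065, -0.2634, 0.0933]
orientation: [-1.245, -1.151, 1.151]
contact_force: [0.1, -0.4, -1.0]
grip_width: 0.0212
clock 10.18 tcp [ 406.5 -263.4   93.3] jaw 85.5 tilt 0.01 | shift [342.6  -6.7 -92.4] |len 355 F [ 0.1 -0.4 -1. ] w 0.0212 turn_y -0.3 q [ 0.28  0.36  0.2   2.13 -0.12  0.65  2.05]
```

```bash

python3 -m jog '0 0 0 36 -1 -10 0;0 0 0 36 -1 -10 0;0 0 0 36 -1 -10 0;0 0 0 36 -1 -10 0;0 0 0 36 -1 -10 0'
python3 -m jog '0 0 0 36 0 -10 0;0 0 0 36 0 -10 0;0 0 0 36 0 -10 0;0 0 0 36 0 -10 0;0 0 0 18 0 -2 0'
python3 -m jog '0 0 0 0 0 0 0;0 0 0 0 0 0 0;0 0 0 0 0 0 0;0 0 0 0 0 0 0;0 0 0 0 0 0 0'
python3 go.py 525.3 70.9 100 85.8
python3 - <<'E'
from h import *
save(imaging.grab_frame("scene"),"d1.png",(220,90,370,240),4)
save(imaging.grab_frame("top"),"d2.png",(150,110,350,260),4)
E
```

```text
clock: 10.6
tcp_pos: [0.4702, -0.086, 0.0984]
orientation: [-1.245, -1.152, 1.152]
contact_force: [1.3, -0.7, -1.6]
grip_width: 0.021
clock: 11.02
tcp_pos: [0.5257, 0.0765, 0.0985]
orientation: [-1.242, -1.158, 1.153]
contact_force: [1.6, -0.5, -0.7]
grip_width: 0.0208
clock: 11.43
tcp_pos: [0.5237, 0.0692, 0.0983]
orientation: [-1.245, -1.151, 1.152]
contact_force: [-0.2, -1.2, -1.5]
grip_width: 0.0208
clock 11.43 tcp [523.7  69.2  98.3] jaw 85.6 tilt 0.04 | shift [ 1.8 -1.7 -1.5] |len 3 F [-0.2 -1.2 -1.5] w 0.0208 turn_y -0.2 q [-0.35  0.41  0.12  2.03 -0.07  0.71  1.31]
```

View pics/d1.png

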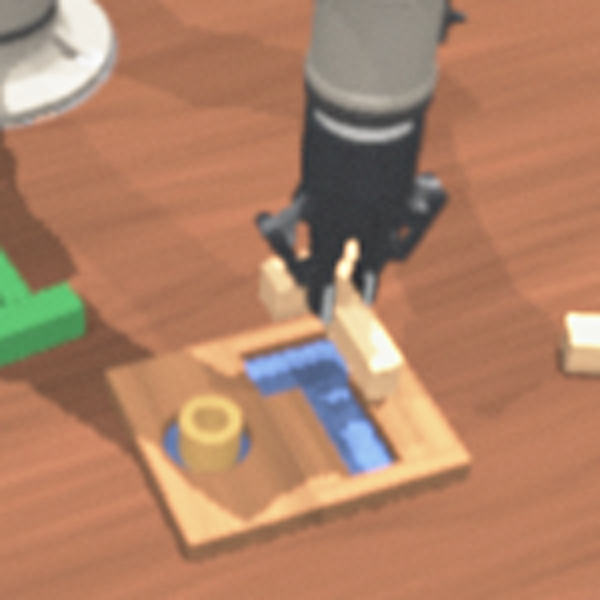

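View pics/d2.png

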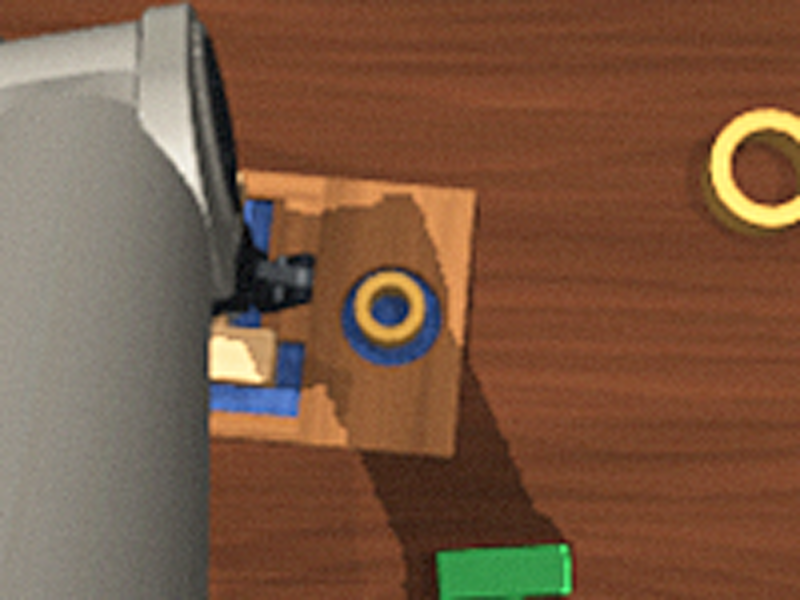

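Tamper is held above the T well with its handle pointing the same way as the well's (scene crop, handle tip at (375,360)); ring stands in the round well at (210,430). Lowering partway and checking again.

```bash

python3 -m jog '0 0 0 1.5 15 -1.5 0;0 0 0 0 20 0 0;0 0 0 0 20 0 0;0 0 0 0 0 0 0;0 0 0 0 0 0 0'
python3 -m jog '0 0 0 0 0 0 0;0 0 0 0 0 0 0;0 0 0 0 0 0 0;0 0 0 0 0 0 0;0 0 0 0 0 0 0'
python3 go.py 525.3 70.9 22 85.8
python3 - <<'E'
from meas import *
f=imaging.grab_frame("scene")
save(f,"e1.png",(220,90,370,240),4)
P=cloud(f); hsv=cv2.cvtColor(f["color"],cv2.COLOR_RGB2HSV)
m=(P[...,2]>.045)&(hsv[...,2]>150)&(hsv[...,1]<120)&(abs(P[...,0]-.53)<.12)&(abs(P[...,1]-.07)<.07)&(P[...,2]<.075)
v,u=np.nonzero(m); q=P[m]; th=q[:,2]>.055
q=q[th]; A=np.c_[q[:,:2],np.ones(len(q))]; print(len(q)); 
from numpy.linalg import lstsq
w=np.ones(len(q),bool)
for _ in range(6):
    c=lstsq(A[w],q[w,2],rcond=None)[0]; res=q[:,2]-A@c; w=abs(res)<.003
print(np.degrees(c[:2]),w.sum(),q[w].min(0),q[w].max(0),rect(q[w][:,:2]))
E
```

```text
clock: 11.95
tcp_pos: [0.5247, 0.0715, 0.0428]
orientation: [-1.243, -1.151, 1.155]
contact_force: [-0.0, 0.3, -0.7]
grip_width: 0.0209
clock: 12.37
tcp_pos: [0.5259, 0.0722, 0.0439]
orientation: [-1.244, -1.155, 1.153]
contact_force: [0.3, 0.5, -1.6]
grip_width: 0.0209
clock 12.37 tcp [525.9  72.2  43.9] jaw 85.7 tilt 0.06 | shift [-1.4 21.9  0.5] |len 22 F [ 0.3  0.5 -1.6] w 0.0209 turn_y -0.1 q [-0.34  0.51  0.1   2.05 -0.09  0.59  1.32]
269
[-0.16313095  0.05997884] 216 [0.47737762 0.03212271 0.05783096] [0.59846576 0.10168681 0.06381261] (array([0.53543854, 0.05452211]), [np.float64(68.4), np.float64(118.4)], np.float32(-13.747009))
```

View pics/e1.png

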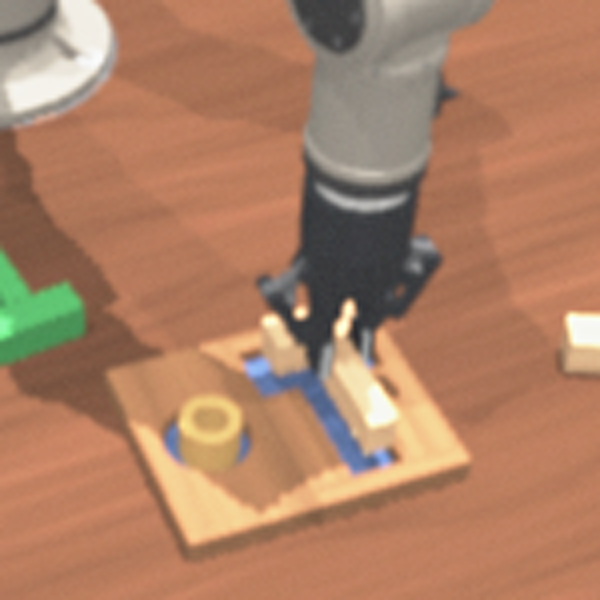

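The tamper is level (0.2°), spans x 0.477–0.598 and lines up with the well in the crop. Lowering in.

```bash

python3 -m jog '0 0 0 -1.4 0 0 0;0 0 0 0 8 0 0;0 0 0 0 8 0 0;0 0 0 0 4 0 0;0 0 0 0 0 0 0'
python3 -m jog '0 0 0 0 1 0 0;0 0 0 0 0 0 0;0 0 0 0 0 0 0;0 0 0 0 0 0 0;0 0 0 0 0 0 0'
python3 go.py 525.3 70.9 22 85.8
```

```text
clock: 12.83
tcp_pos: [0.5243, 0.0706, 0.0217]
orientation: [-1.242, -1.152, 1.156]
contact_force: [0.5, 1.0, -0.6]
grip_width: 0.021
clock: 13.25
tcp_pos: [0.5256, 0.0708, 0.0225]
orientation: [-1.244, -1.154, 1.154]
contact_force: [-0.4, 0.3, -0.7]
grip_width: 0.021
clock 13.25 tcp [525.6  70.8  22.5] jaw 85.7 tilt 0.03 | shift [0.1 0.5 0.3] |len 1 F [-0.4  0.3 -0.7] w 0.0210 turn_y -0.1 q [-0.33  0.54  0.1   2.05 -0.1   0.55  1.33]
```

```bash

python3 -m jog '0 0 0 0 0 0 0.3;0 0 0 0 0 0 0.35;0 0 0 0 0 0 0.4;0 0 0 0 0 0 0.45;0 0 0 0 0 0 0.45'
python3 -m jog '0 0 0 0 -10 0 0.45;0 0 0 0 -25 0 0.45;0 0 0 0 -35 0 0.5;0 0 0 0 -35 0 1;0 0 0 0 -35 0 1'
python3 -m jog '0 0 0 36 0 0 1;0 0 0 36 0 0 1;0 0 0 36 0 0 1;0 0 0 36 0 0 1;0 0 0 36 0 0 1'
python3 -m jog '0 0 0 36 0 0 1;0 0 0 36 0 0 1;0 0 0 36 0 0 1;0 0 0 0 0 0 1;0 0 0 0 0 0 1'
python3 - <<'E'
from meas import *
f=imaging.grab_frame("top"); save(f,"f1.png",s=1.5)
for k,v in tposes(f).items(): print(k,[np.round(x,4) for x in v])
for nm,a,c,m,p in measure(f): print(nm,a,c.round(1),p.round(4))
o=r.get_obs(); print(o["clock"],o["tcp_pos"])
E
```

```text
clock: 13.67
tcp_pos: [0.5255, 0.0708, 0.0223]
orientation: [-1.244, -1.154, 1.154]
contact_force: [-0.1, -0.5, 0.5]
grip_width: 0.0382
clock: 14.08
tcp_pos: [0.525, 0.0706, 0.1644]
orientation: [-1.244, -1.154, 1.154]
contact_force: [0.7, 0.9, -0.1]
grip_width: 0.0657
clock: 14.5
tcp_pos: [0.5388, 0.2518, 0.1634]
orientation: [-1.244, -1.154, 1.153]
contact_force: [0.8, 0.4, -0.4]
grip_width: 0.0852
clock: 14.92
tcp_pos: [0.5458, 0.3609, 0.1626]
orientation: [-1.241, -1.158, 1.157]
contact_force: [-0.4, -1.3, 0.4]
grip_width: 0.0856
pale0 [array([0.538 , 0.0707]), array([ 79.1, 118.4]), np.float32(-4.6334), array([0.5196, 0.0721]), np.float64(-0.0185), np.float64(-0.0001)]
brass1 [array([ 0.6236, -0.2701]), np.float64(37.0346), np.float64(0.0363)]
brass2 [array([ 0.5311, -0.0309]), np.float64(21.2177), np.float64(0.0425)]
brass3 [array([ 0.2219, -0.3659]), np.float64(42.362), np.float64(0.0325)]
brass4 [array([ 0.1889, -0.3187]), np.float64(39.4818), np.float64(0.0326)]
pale 217 [121.2 140.3] [0.6451 0.2882 0.0325]
pale 680 [205. 190.] [0.5049 0.0708 0.0385]
pale 326 [213.8 371.8] [0.0893 0.0399 0.0136]
brass 311 [341.8 151.7] [ 0.6218 -0.2698  0.0363]
brass 136 [246.9 186.1] [ 0.53   -0.0309  0.0425]
brass 135 [383.9 316. ] [ 0.221  -0.3604  0.0325]
brass 225 [363.8 327.8] [ 0.1966 -0.3118  0.0326]
blue 837 [224.4  86. ] [0.804  0.0351 0.0153]
blue 3428 [479.  118.5] [ 0.7208 -0.6366  0.0377]
blue 105 [214.5 178.1] [0.553  0.053  0.0075]
blue 156 [248.3 192.8] [ 0.5151 -0.0373  0.0068]
blue 185 [209.4 207.9] [0.4753 0.0591 0.0072]
14.9667 [0.54657176 0.35829092 0.16253063]
```

View pics/f1.png

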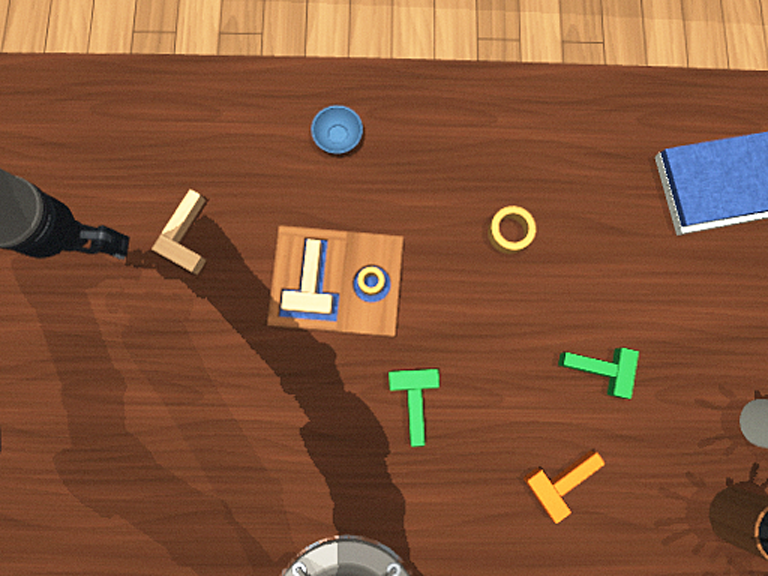

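Tamper lies in its well at (306,278): centre (0.538,0.071), yaw -4.6°, top z 38.5 mm (38 expected). Ring is in the round well at (371,281), and the L block, big ring and dish are unmoved. The arm is clear, so I'm handing in.

```bash
python3 -c "
from bench import r
print(r.get_obs()['qvel'].round(3)); print(r.hand_in())"
```

```text
[ 0.029 -0.013  0.03   0.025  0.004 -0.003  0.001]
the job is handed in; nothing more can be done
None
```

I put the small brass ring in the round well and the pale T-shaped tamper in the T-shaped well, then backed the arm away and handed in at about 15 s. No verdict is reported.

My last measurements, from the top camera just before handing in:

| Part | Distance from well centre | Angle to well | Top height |
|---|---|---|---|
| Tamper | about 1–2 mm | about 0.4° | 38.5 mm (38 mm if on the floor) |
| Small ring | about 2 mm | not measured | 42.5 mm (42 mm if on the floor) |

- **Bystanders:** The big ring and the dish measured where they started. The L block was partly shadowed in the last picture, so I only judged it by eye as unmoved there. An earlier measurement, after the ring was placed, had it within 0.3 mm of its start. I never went near the green and orange look-alikes.
- **Failed measurements:** My scene-camera fits at the start did not agree with the top camera. I found positions from the top camera and used the scene camera for checks by eye and to see that the held tamper was level. No move failed or had to be repeated.

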